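# Snap the point guard onto the punch rack

### The job

Take the orange point guard off its hook, lifting it past the upturned tip before drawing it away, and press it straight down onto the rack of engraving punches until it is fully home on the steel rim with both black clip arms snapped shut underneath. Do not let the guard knock the punch points, leave everything else on the bench where it is, and let go of the guard at the end.

Things in the scene. Friction and masses are not known exactly. Their poses are not given: they have to be found in the camera images.
- guard: Orange cover, open below, 67 (x) x 100 (y) x 43 mm, 0.13 to 0.23 kg, black stirrup handle on top, a black clip arm at each y end. Origin: centre of its seat plane, where its end walls (y = +-47 to 50 mm) stand on the rim. z up, y along its length; the hook passes through the handle along x. The same turned half round: either way is right. Ceiling inside at z = 40, flat top at z = 43 mm
- handle (a point): Grip point in the stirrup, 80 mm above the guard's origin. The stirrup is 36 mm wide over its two legs (guard y), 24 mm deep (x), z = 43 to 97 mm of the guard; legs 6 mm thick, window between them 24 mm wide (y), 46 mm tall (z = 43 to 89). Pinch it from above across the legs, fingers closing along guard y, tips above the flat top at z = 43 mm
- guard_bar (a point): Middle of the underside of the stirrup's top bar, 89 mm above the guard's origin; it rests on the hook, the guard hanging level. Below the guard's seat plane (z = 0) its side skirts reach to z = -17 mm (inner faces x = +-30 mm, lips flared from z = -6 mm out to x = +-37 mm) and its clip arms to z = -27 mm (outer faces y = +-58 mm); inside room 60 (x) x 94 (y) mm
- clip_a (a joint): Angle (rad) of the rigid clip arm at the guard's +y end: 0 = shut (straight down), positive = swung outward, to 0.35. Hinge at y = 47, z = 30 mm; 44 mm wide (x); spring 0.45 N m/rad, preload 0.07 N m. Barb edge at y = 48, z = -11.5 mm; below it a ramp out to y = 55.5, z = -27 mm, which the rim spreads by about 0.1 rad until it snaps under. Pushing the guard home takes about 12 N
- clip_b (a joint): The same for the clip arm at the guard's -y end (mirror image)
- hook: Fixed stand, green base and post, flat steel hook, on which the guard hangs (a like stand with two tape rolls is not part of the job). Origin on the table under the bar's resting place; open end towards -x. Base x = -40 to 90 mm, 70 wide; post at x = 62 to 74, 235 high; strap 8 x 8 mm, top at z = 235, out to x = -30, where a tip 6 mm thick turns up to z = 259, 24 mm above the strap
- hook_rest (a point): Point on the top of the strap, 235 mm over the table, where the guard's bar rests (within 6 mm along the strap; the guard may be turned up to 0.12 rad from the hook's axes)
- hook_tip (a point): Top of the upturned hook tip, 259 mm over the table, at x = -27 mm of the hook
- rack: Punch rack, fixed: dark wooden block 50 x 88 mm on a foot 76 x 112 x 10 mm, with a steel rim plate 56 (x) x 104 (y) x 8 mm on top that overhangs the block by 8 mm at each y end. Origin on the table under its centre; z up, y along its length; yaw within +-0.6 rad
- rim_top (a point): Centre of the upper face of the rim plate, 50 mm over the table; the guard's origin must come here, guard y along rack y. The frame's axes are the rack's
- punches: The upright punches fixed in the rack: they stand up to 26 mm above the rim plate, within x = +-13 mm and y = +-36 mm of its centre. Origin at point rim_top. Their points are delicate
- bottle: Tall green bottle, 46 mm across, 160 mm high, standing close behind the rack (+x side of the rack), origin at its underside
- jar: Amber jar, 54 mm across, 55 mm high, close behind the rack, origin at its underside
- weight: Brass weight, 36 mm across, 47 mm high, in front of the rack, origin at its underside
- chisel: Steel chisel bar lying in front of the rack, 9 x 103 x 9 mm, origin at its underside
- eraser: Small blue block 45 x 22 x 14 mm beside the rack's +y end, origin at its underside
- hammer: Hammer lying on the bench to the right, 220 mm long, origin at its underside
- anvil: Dark steel block on a rubber foot, 85 x 85 x 65 mm, on the left, origin at its underside
- blade: Knife blank 4 mm thick and about 250 mm long lying on the steel block, origin at its underside
Not all that is in view belongs to the job. Of the things that look like the guard, the largest one is meant.

How it is judged:
By the outcome, as a careful person would: the job done as asked, in the order asked, and still so for the second after the job is handed in, with the robot touching nothing.
It also fails if it takes over 54 s, if anything falls off the work surface, if the arm or the gripper's body presses on something with over 40 N, if the wrist force passes 120 N, or if a joint passes its speed limit or range.

### The arm

A 7-joint arm with a two-finger parallel gripper is mounted at the origin on the work surface. World frame = base frame: x ahead of the robot, y to its left, z up, the work surface at z = 0. Lengths are in m, angles in rad, forces in N, time in s.
With the tool pointing down it reaches from about 0.425 to 0.825 m from the base axis. Payload 3.6 kg.
Tool frame: the origin (TCP) lies midway between the tips of the shut fingers; the grasp point (between the pads) lies 19 mm behind it (arm.hold_point_z is the distance from the TCP to the grasp point, in m); z points along the fingers, y is the line along which they close (so a half turn about z gives the same grasp; the last joint's range is limited). The gripper opens to 85 mm and grips with 20 to 120 N. Pads are 22 mm wide; open, the fingers measure 114 mm over their backs; the gripper's body (76 mm by 85 mm) begins 54 mm behind the grasp point. The pads swing forward as they close: fully open they stand 13 mm farther back than shut.
Start: joints at [-1.192, 0.615, -0.013, 1.423, 0.008, 1.103, -0.04], TCP at [0.257, 0.597, 0.231] pointing down, gripper open.
Joint ranges: [-3.12, 3.12], [-0.3, 2.06], [-1.34, 1.32], [0.26, 2.42], [-1.36, 4.5], [0.01, 1.98], [-2.84, 2.84]. Speed limits (rad/s): [2.79, 2.79, 3.14, 3.14, 3.14, 3.14, 3.14].

### API

Orientations are given as a rotation vector (axis times angle).
In Python, from bench import monitor, viewer, arm gives the robot as it stands.
- The arm moves only by the tool apply_moves, never from a script. Its argument "targets" is one flat list of numbers, 7 for each row, row after row: the shift along the tool's x, y, z in mm, then the turn, a rotation vector about the tool's x, y, z in rad, then the closure in counts, from 0 (fully open) to 255 (shut). In form: [tx, ty, tz, rx, ry, rz, jaw, tx, ty, tz, rx, ry, rz, jaw, ...]. A call has 1 to 8 rows; each row shifts and turns the commanded pose from where the row before left it, along the tool's axes as they then stand; what a row does not reach is not made up. A row lasts 1/10 s, in which the tool goes at most 50 mm and 8.59 degrees, less where a joint would pass 70% of its speed; a pose out of reach is approached as far as the arm can. A call is refused whole if a number of a shift passes 50 or a number of a turn 0.15, either way. A call with a gripper value outside its range is refused whole. The fingers move at their own pace and stop on an object; the grip force is fixed at half the most. Time passes only in rows, so rows that do not move let the fingers close. It gives the time, the measured TCP pose, the force, the opening and the grip force at its end, in the units of the state.
- monitor.get_state(): the state, without advancing time (a new reading comes with each control period).
- viewer.snapshot(name): name is "side" or "top"; returns a dict with "color" (420x560x3 uint8, red, green, blue), "mtx" (3x3 intrinsics, pixels), "R" (3x3) and "t" (3): a world point X has camera coordinates R X + t. Camera axes: x right, y down, z forward; pixel columns grow to the right and rows downward; lengths in m; the calibration is good to about 2 mm. A picture is of the moment at which its call begins. There is no depth.
- arm.finish_job(): hands the job in; it is judged then, once.
The state is a dict: "time_s": time; "joint_positions": joint angles; "qd": joint speeds; "effort": joint torques, N m; "tcp_pos": TCP position; "tool_rot": TCP orientation; "contact_force": force on the tool from outside, world axes, zero at the start; "ft_torque": the same for the moment, N m; "finger_gap": finger opening in m; "grasp_force": force on a finger pad.
Only numpy, scipy, OpenCV 4.12 (cv2) and the standard library are available. Lean on these libraries where they do the work, as an engineer would, in place of code of your own. Each camera call takes 0.05 s, during which the arm holds its last target. There are 200 camera calls.

## Working session

There is one attempt and no reset: what is moved stays moved. The work goes in short steps, Python scripts to look and compute and a tool call to move; the robot and the scene stay as the last step left them, time stands still between calls to the robot, and variables do not carry over. Pictures are saved under pics/ and viewed, at most 10 in all, crops included, and the job is handed in when it is done.

Besides the shell and the picture viewer there is one more tool, called after ">>>" as a command line: name --argument value ..., lists and objects as JSON in quotes. apply_moves: Moves the arm, as the interface text tells. Its arguments: {"type":"object","properties":{"targets":{"type":"array","items":{"type":"number"}}},"required":["targets"]}

```bash
mkdir -p pics
cat > h.py <<'E'
import numpy as np,cv2
from bench import monitor,viewer,arm
from scipy.spatial.transform import Rotation as Ro
def proj(s,X):
    c=(np.asarray(X)@np.array(s["R"]).T+np.array(s["t"]))@np.array(s["mtx"]).T
    return c[...,:2]/c[...,2:]
def atz(s,uv,z):
    R=np.array(s["R"]);t=np.array(s["t"]);d=R.T@np.linalg.solve(np.array(s["mtx"]),[uv[0],uv[1],1]);c=-R.T@t
    return c+d*(z-c[2])/d[2]
E
python3 - <<'E'
from h import *
import pickle
d={}
for n in("side","top"):
    s=viewer.snapshot(n);d[n]=s
    cv2.imwrite(f"pics/{n}0.png",cv2.resize(s["color"][...,::-1],(800,600),interpolation=cv2.INTER_CUBIC))
    print(n,-np.array(s["R"]).T@s["t"])
pickle.dump(d,open("s0.pkl","wb"));print(monitor.get_state(),arm.hold_point_z)
E
```

```text
side [-0.091397   -0.46049147  0.60634774]
top [0.25574097 0.0339329  1.29035683]
{'time_s': 0.1, 'joint_positions': array([-1.19151517,  0.61582232, -0.01261828,  1.42472687,  0.00810623,
        1.10340808, -0.04042907]), 'qd': array([-0.00103163, -0.00293389,  0.00028455, -0.00579561,  0.00127087,
       -0.00028797, -0.00067615]), 'effort': array([ 1.61102351e-03, -4.70387077e+01,  2.60377983e-01, -1.71570468e+01,
        1.01075144e-02,  5.93960387e-03,  2.33260728e-06]), 'tcp_pos': array([0.25629908, 0.59659337, 0.23025801]), 'tool_rot': array([-0.63288528, -3.07673912,  0.00357054]), 'contact_force': array([-0.58664432,  0.21782547,  0.16656735]), 'ft_torque': array([ 0.00957683, -0.02359508,  0.01334397]), 'grasp_force': 0.0, 'finger_gap': 0.08557414412792823} 0.0187
```

View pics/side0.png

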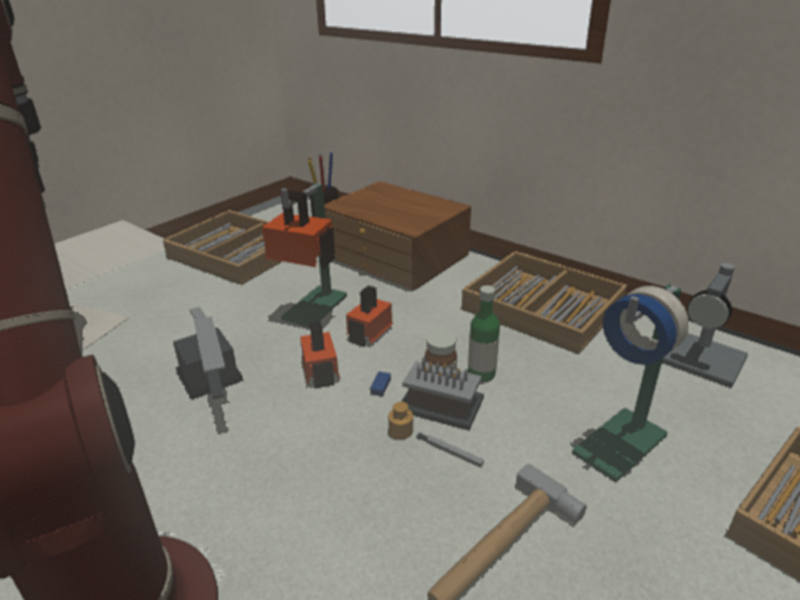

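View pics/top0.png

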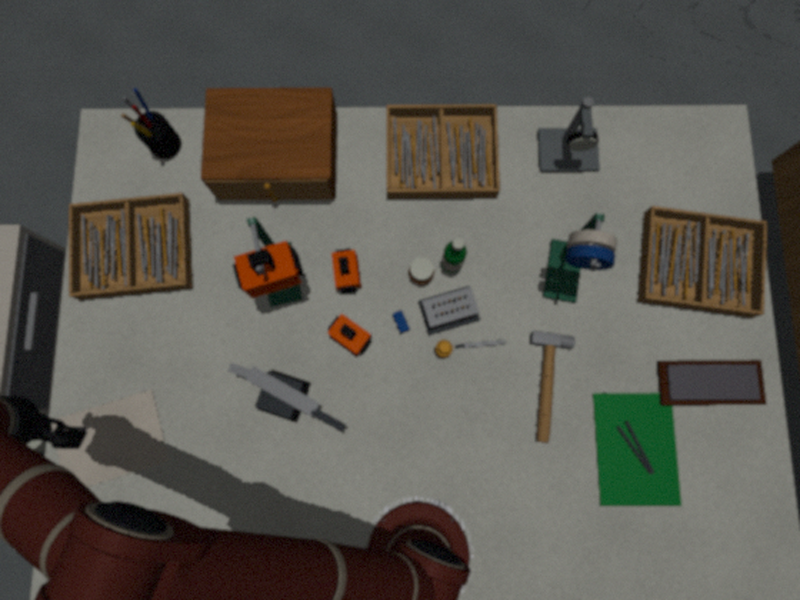

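The side view shows the hooked guard at (298,240) and the rack at (442,388). Three things are orange: one on the hook, top view (267,267), and two smaller ones standing on the bench at (346,270) and (350,335). The hooked one is the largest and has a stirrup with the strap through it, so it fits the description. I'll confirm it in an enlarged crop.

Run:
```python
from h import *
import pickle
d=pickle.load(open("s0.pkl","rb"))
def crop(n,u,v,w,hh,k): # in 560x420 px
    return cv2.resize(d[n]["color"][v:v+hh,u:u+w,::-1],(w*k,hh*k),interpolation=cv2.INTER_CUBIC)
a=crop("top",150,145,80,75,5);b=crop("side",175,120,80,75,5)
cv2.imwrite("pics/guard.png",np.hstack([a,b]))
a=crop("top",275,160,80,75,5);b=crop("side",262,235,80,75,5)
cv2.imwrite("pics/rack.png",np.hstack([a,b]))
```

```text
(no output)
```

View pics/guard.png

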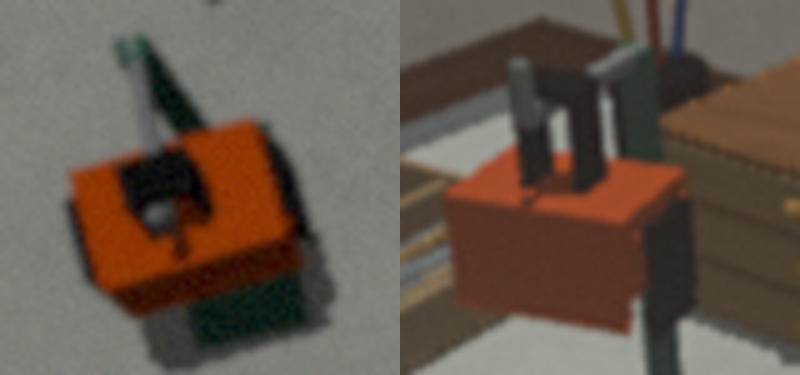

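View pics/rack.png

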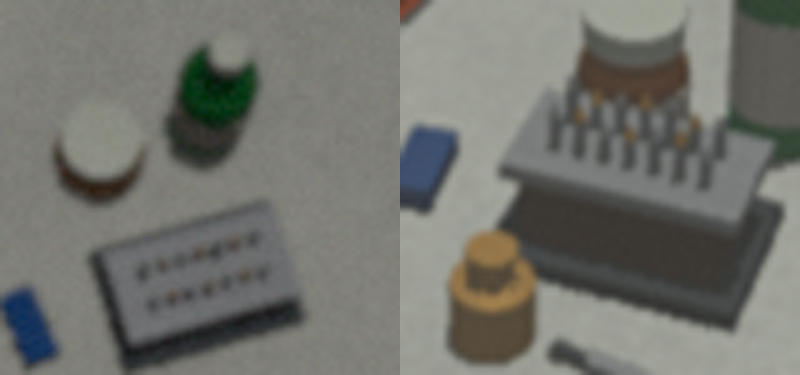

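Confirmed: the hooked guard is the large one, with a black stirrup on the strap, tip towards -x and clip arms at both y ends. Its flat-top corners in the top crop are (72,172), (258,122), (300,243) and (102,288). The rim corners there are (103,247), (268,205), (297,303) and (130,346).

```bash
cat > fit.py <<'E'
from h import *
from scipy.optimize import least_squares
def full(p,o): return (np.array(p,float)+.5)/5-.5+np.array(o)
def fit(obs,hx,hy,z0,yaw0,fz):
    # obs: list of (snap, uv 4x2 order left-back,right-back,right-front,left-front)
    P=np.array([[hx,hy],[hx,-hy],[-hx,-hy],[-hx,hy]])
    def pts(p):
        c,s=np.cos(p[2]),np.sin(p[2]);return np.c_[P@np.array([[c,s],[-s,c]])+p[:2],np.full(4,p[3] if fz else z0)]
    f=lambda p:np.concatenate([(proj(s,pts(p))-uv)[~np.isnan(uv[:,0])].ravel() for s,uv in obs])
    x0=atz(obs[0][0],np.nanmean(obs[0][1],0),z0)
    r=least_squares(f,[x0[0],x0[1],yaw0,z0],loss="soft_l1")
    return r.x,f(r.x).round(1)
E
python3 - <<'E'
from fit import *
import pickle
d=pickle.load(open("s0.pkl","rb"));T,S=d["top"],d["side"]
gt=full([(72,172),(258,122),(300,243),(102,288)],(150,145))
gs=full([(120,150),(290,170),(225,222),(52,188)],(175,120))
rt=full([(103,247),(268,205),(297,303),(130,346)],(275,160))
rs=full([(148,90),(375,143),(342,218),(102,167)],(262,235))
for nm,a,b,hx,hy,z in(("guard",gt,gs,.0335,.05,.189),("rack",rt,rs,.028,.052,.05)):
    for o in([(T,a)],[(S,b)],[(T,a),(S,b)]):
        x,r=fit(o,hx,hy,z,.25,False);print(nm,x.round(4),r)
    x,r=fit([(T,a),(S,b)],hx,hy,z,.25,True);print("fz",x.round(4))
# strap from top: post top and tip
print("post top",atz(T,full([(132,50)],(150,145))[0],.235),"strap",atz(T,full([(152,150)],(150,145))[0],.235),"tip",atz(T,full([(160,217)],(150,145))[0],.259))
print("bottle top",atz(T,full([(232,52)],(275,160))[0],.16),"jar",atz(T,full([(102,135)],(275,160))[0],.055))
st=monitor.get_state();print(Ro.from_rotvec(st["tool_rot"]).as_matrix().round(3))
E
```

```text
guard [0.5329 0.2763 0.2668 0.189 ] [ 0.4 -0.2  0.4 -0.1 -1.9 -0.4  0.1  0.8]
guard [0.5394 0.2765 0.2809 0.189 ] [ 0.2 -1.6  0.4 -0.1  0.1  0.1 -0.9  0.8]
guard [0.5354 0.2749 0.2793 0.189 ] [ 0.9 -0.8  0.8 -1.2 -1.2 -1.6  0.9  0.1 -0.6 -1.  -0.2  0.6 -0.7  0.9
 -1.7  1.5]
fz [0.5344 0.2739 0.2746 0.1909]
rack [ 0.4798 -0.0677  0.25    0.05  ] [-0.6  0.9  1.   0.4  0.5 -0.8 -0.9 -0.4]
rack [ 0.4839 -0.0715  0.3081  0.05  ] [-0.3 -0.1  0.4 -0.5  0.1  0.8 -0.1 -0.2]
rack [ 0.4827 -0.0705  0.2853  0.05  ] [ 0.2  0.6  1.4 -1.1  1.6 -2.6  0.5 -0.9 -0.6 -0.2 -0.2 -0.  -1.1  1.2
 -0.9 -0.6]
fz [ 0.4835 -0.0701  0.2876  0.0489]
post top [0.60280932 0.29446214 0.235     ] strap [0.55033573 0.28229029 0.235     ] tip [0.50983347 0.27142901 0.259     ]
bottle top [ 0.58154066 -0.07878784  0.16      ] jar [ 0.5621301  -0.01225774  0.055     ]
[[-0.919  0.395 -0.001]
 [ 0.395  0.919 -0.002]
 [-0.    -0.002 -1.   ]]
```

>>> apply_moves --targets '[0,0,-50,0,0,0,0,0,0,-50,0,0,0,0,0,0,0,0,0,-0.134,0,0,0,0,0,0,-0.134,0,0,0,0,0,0,-0.134,0,0,0,0,0,0,-0.134,0,0,0,0,0,0,-0.134,0,0,0,0,0,0,0,0]'

```text
time_s: 0.9
tcp_pos: [0.2566, 0.5968, 0.3306]
tool_rot: [0.413, -3.113, 0.002]
contact_force: [0.2, 0.0, -0.3]
finger_gap: 0.0852
grasp_force: 0.0
```

```bash
cat >> h.py <<'E'
def plan(x,y,z,yaw):
    s=monitor.get_state();R=Ro.from_rotvec(s["tool_rot"]).as_matrix()
    p=np.array(s["tcp_pos"]);yw=np.arctan2(R[1,1],R[0,1])-np.pi/2
    dy=(yaw-yw+np.pi/2)%np.pi-np.pi/2
    Rt=Ro.from_euler("z",yaw).as_matrix()@np.diag([-1,1,-1]) if R[0,0]<0 else Ro.from_euler("z",yaw).as_matrix()@np.diag([1,-1,-1])
    print("t",round(s["time_s"],2),"tcp",p.round(4),"yaw",round(yw,3),"gap",round(s["finger_gap"],4),"grip",round(s["grasp_force"],1),"F",np.round(s["contact_force"],1))
    print("shift mm",((np.array([x,y,z])-p)@R*1e3).round(1),"rotvec tool",Ro.from_matrix(R.T@Rt).as_rotvec().round(3),"dyaw",round(dy,3))
    print("q",np.round(s["joint_positions"],2))
E
python3 -c "
from h import *
plan(.535,.275,.330,.265)"
```

```text
t 0.9 tcp [0.2566 0.5968 0.3306] yaw 0.264 gap 0.0852 grip 0.0 F [ 0.2  0.  -0.3]
shift mm [-184.8 -383.3    0.7] rotvec tool [-0.001 -0.001 -0.001] dyaw 0.001
q [-1.1   0.56 -0.17  1.25  0.09  1.34  0.56]
```

>>> apply_moves --targets '[-16.8,-34.8,0,0,0,0,0,-16.8,-34.8,0,0,0,0,0,-16.8,-34.8,0,0,0,0,0,-16.8,-34.8,0,0,0,0,0,-16.8,-34.8,0,0,0,0,0,-16.8,-34.8,0,0,0,0,0,-16.8,-34.8,0,0,0,0,0,-16.8,-34.8,0,0,0,0,0]'

```text
time_s: 1.7
tcp_pos: [0.4597, 0.3622, 0.3311]
tool_rot: [0.409, -3.114, 0.0]
contact_force: [0.1, 0.3, -0.2]
finger_gap: 0.0853
grasp_force: 0.0
```

>>> apply_moves --targets '[-16.8,-34.8,0,0,0,0,0,-16.8,-34.8,0,0,0,0,0,-16.8,-34.8,0,0,0,0,0,0,0,0,0,0,0,0,0,0,0,0,0,0,0]'

```text
time_s: 2.2
tcp_pos: [0.5354, 0.2748, 0.3308]
tool_rot: [0.406, -3.114, 0.0]
contact_force: [-1.1, 1.0, 1.2]
finger_gap: 0.0856
grasp_force: 0.0
```

```bash
python3 -c "
from h import *
plan(.535,.275,.207,.265)"
```

```text
t 2.2 tcp [0.5354 0.2748 0.3308] yaw 0.259 gap 0.0856 grip 0.0 F [-1.1  1.   1.2]
shift mm [  0.2   0.3 123.8] rotvec tool [-0.    -0.001 -0.006] dyaw 0.006
q [-0.45  0.47 -0.11  1.41  0.05  1.27  1.27]
```

>>> apply_moves --targets '[0,0,25,0,0,0,0,0,0,25,0,0,0,0,0,0,25,0,0,0,0,0,0,25,0,0,0,0,0,0,15,0,0,0,0,0,0,8,0,0,0,0,0,0,0,0,0,0,0]'

```text
time_s: 2.9
tcp_pos: [0.5335, 0.277, 0.2073]
tool_rot: [0.416, -3.111, 0.0]
contact_force: [0.2, 0.3, -0.1]
finger_gap: 0.0857
grasp_force: 0.0
```

Run:
```python
from h import *
plan(.535,.275,.207,.265)
t=viewer.snapshot("top");s=viewer.snapshot("side")
c=lambda i,u,v,w,h,k:cv2.resize(i["color"][v:v+h,u:u+w,::-1],(w*k,h*k),interpolation=cv2.INTER_CUBIC)
cv2.imwrite("pics/pre.png",np.hstack([c(t,150,135,80,85,5),c(s,175,110,80,85,5)]))
```

```text
t 2.9 tcp [0.5335 0.277  0.2073] yaw 0.266 gap 0.0857 grip 0.0 F [ 0.2  0.3 -0.1]
shift mm [-0.9 -2.3  0.3] rotvec tool [ 0.    -0.003  0.001] dyaw -0.001
q [-0.45  0.56 -0.11  1.6   0.07  0.98  1.26]
```

View pics/pre.png

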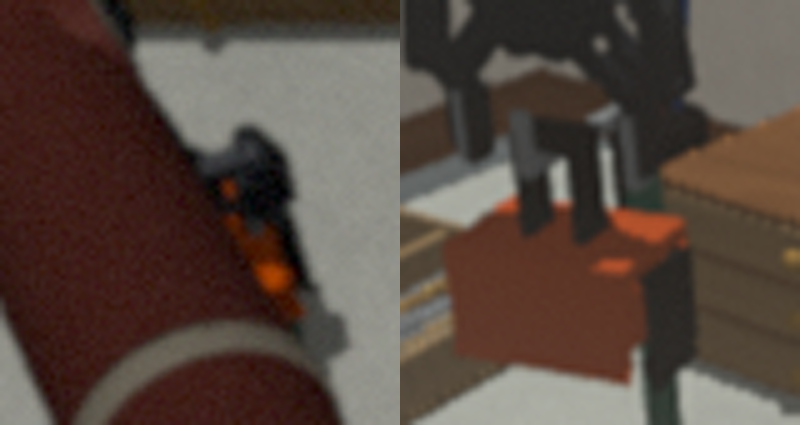

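The side view shows the fingers at (470,130) and (628,150) straddling the stirrup legs at (535,190) and (590,190), above the flat top. They sit about 3 mm towards +y, so I shift by that and close.

>>> apply_moves --targets '[0,-3,0,0,0,0,0,0,0,0,0,0,0,100,0,0,0,0,0,0,140,0,0,0,0,0,0,255,0,0,0,0,0,0,255,0,0,0,0,0,0,255,0,0,0,0,0,0,255,0,0,0,0,0,0,255]'

```text
time_s: 3.8
tcp_pos: [0.536, 0.2737, 0.2089]
tool_rot: [-0.414, 3.113, 0.002]
contact_force: [-0.0, 0.6, 4.1]
finger_gap: 0.0353
grasp_force: 60.0
```

```bash
python3 -c "
from h import *
plan(.535,.275,.207,.265)"
```

```text
t 3.8 tcp [0.536  0.2737 0.2089] yaw 0.265 gap 0.0353 grip 60.0 F [-0.   0.6  4.1]
shift mm [0.6 1.5 1.9] rotvec tool [ 0.001  0.001 -0.   ] dyaw 0.0
q [-0.44  0.56 -0.11  1.6   0.07  0.98  1.27]
```

>>> apply_moves --targets '[0,0,-6,0,0,0,255,0,0,-9,0,0,0,255,0,0,-9,0,0,0,255,0,0,-7,0,0,0,255,0,0,0,0,0,0,255]'

```text
time_s: 4.3
tcp_pos: [0.5364, 0.2733, 0.2408]
tool_rot: [-0.413, 3.112, 0.001]
contact_force: [0.2, -0.1, -1.6]
finger_gap: 0.0352
grasp_force: 59.6
```

Run:
```python
from h import *
plan(.536,.2737,.240,.265)
s=viewer.snapshot("side")
c=lambda i,u,v,w,h,k:cv2.resize(i["color"][v:v+h,u:u+w,::-1],(w*k,h*k),interpolation=cv2.INTER_CUBIC)
cv2.imwrite("pics/lift.png",c(s,175,95,90,90,6))
```

```text
t 4.3 tcp [0.5364 0.2733 0.2408] yaw 0.264 gap 0.0352 grip 59.6 F [ 0.2 -0.1 -1.6]
shift mm [0.3 0.5 0.8] rotvec tool [ 0.     0.003 -0.001] dyaw 0.001
q [-0.44  0.53 -0.11  1.56  0.06  1.05  1.27]
```

View pics/lift.png

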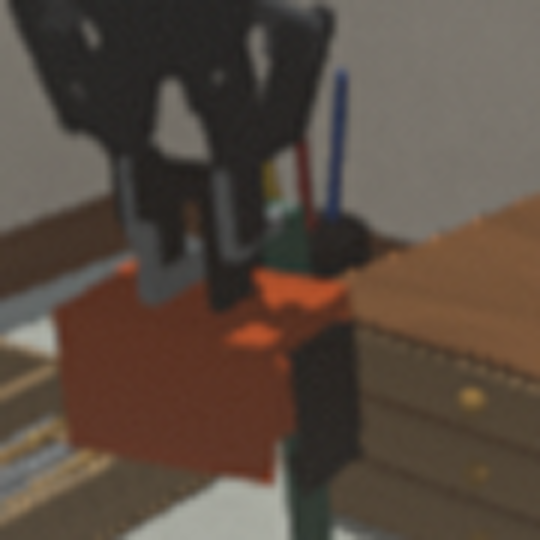

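The guard is lifted: the strap at (190,275) lies just above the flat top and below the bar, and the force reads about 1.6 N of weight. Clear to draw it away along -x of the hook.

>>> apply_moves --targets '[10,0,0,0,0,0,255,15,0,0,0,0,0,255,15,0,0,0,0,0,255,15,0,0,0,0,0,255,15,0,0,0,0,0,255,15,0,0,0,0,0,255,5,0,0,0,0,0,255]'

```text
time_s: 5.05
tcp_pos: [0.4463, 0.2489, 0.239]
tool_rot: [0.415, -3.111, 0.001]
contact_force: [0.3, -0.2, -1.6]
finger_gap: 0.0352
grasp_force: 59.6
```

```bash
python3 -c "
from h import *
plan(.482,-.0695,.241,.280)"
```

```text
t 5.05 tcp [0.4463 0.2489 0.239 ] yaw 0.265 gap 0.0352 grip 59.6 F [ 0.3 -0.2 -1.6]
shift mm [  49.1 -316.6   -1.7] rotvec tool [-0.001 -0.003 -0.015] dyaw 0.015
q [-0.47  0.4  -0.12  1.8   0.06  0.95  1.23]
```

>>> apply_moves --targets '[6,-39.6,-3,0,0,0,255,6,-39.6,-3,0,0,0,255,6,-39.6,-3,0,0,0,255,6,-39.6,-3,0,0,0,255,6,-39.6,-3,0,0,0,255,6,-39.6,0,0,0,0,255,6,-39.6,0,0,0,0,255,6,-39.6,0,0,0,-0.015,255]'

```text
time_s: 5.85
tcp_pos: [0.4852, -0.0704, 0.2543]
tool_rot: [-0.438, 3.111, -0.0]
contact_force: [0.4, 0.2, -1.7]
finger_gap: 0.0352
grasp_force: 60.0
```

>>> apply_moves --targets '[0,0,0,0,0,0,255,0,0,0,0,0,0,255]'

```text
time_s: 6.05
tcp_pos: [0.485, -0.0698, 0.2541]
tool_rot: [0.432, -3.111, -0.0]
contact_force: [-1.1, 0.8, -1.0]
finger_gap: 0.0354
grasp_force: 60.3
```

```bash
python3 -c "
from h import *
plan(.482,-.0695,.200,.280)"
```

```text
t 6.05 tcp [ 0.485  -0.0698  0.2541] yaw 0.276 gap 0.0354 grip 60.3 F [-1.1  0.8 -1. ]
shift mm [ 2.8  1.1 54.1] rotvec tool [ 0.    -0.    -0.004] dyaw 0.004
q [ 0.12  0.34 -0.03  1.84  0.01  0.96  1.93]
```

```bash
cat > edge.py <<'E'
from h import *
from scipy.optimize import minimize
from scipy.ndimage import map_coordinates
def box(x0,x1,y0,y1,z): return [[(x1,y1,z),(x1,y0,z)],[(x1,y0,z),(x0,y0,z)],[(x0,y0,z),(x0,y1,z)],[(x0,y1,z),(x1,y1,z)]] # back,right,front,left
def place(E,p,z=0):
    E=np.array(E,float)/1e3;c,s=np.cos(p[2]),np.sin(p[2]);R=np.array([[c,-s,0],[s,c,0],[0,0,1]])
    return E@R.T+np.array([p[0],p[1],z])
def grad(img,sig):
    g=cv2.GaussianBlur(img.astype(np.float32),(0,0),sig)
    return np.stack([cv2.Sobel(g[...,k],cv2.CV_32F,1,0)for k in range(3)]),np.stack([cv2.Sobel(g[...,k],cv2.CV_32F,0,1)for k in range(3)])
def score(p,s,E,G,z=0):
    tot=0;a=np.linspace(.04,.96,30)
    for q in place(E,p,z):
        uv=proj(s,q);d=uv[1]-uv[0];L=np.hypot(*d);n=np.array([-d[1],d[0]])/L
        P=uv[0]+a[:,None]*d
        g=[map_coordinates(G[0][k],[P[:,1],P[:,0]],order=1)*n[0]+map_coordinates(G[1][k],[P[:,1],P[:,0]],order=1)*n[1] for k in range(3)]
        tot+=L*np.sqrt(sum(np.mean(x)**2 for x in g))
    return -tot
def opt(s,E,p0,z=0,img=None):
    img=s["color"] if img is None else img
    p=np.array(p0,float)
    for sig in(2.,1.2,.8):
        G=grad(img,sig)
        r=minimize(score,p,args=(s,E,G,z),method="Nelder-Mead",options=dict(initial_simplex=p+np.vstack([np.zeros(3),np.diag([.004,.004,.05])]),xatol=1e-5,fatol=1e-3))
        p=r.x
    return p,r.fun
E
python3 - <<'E'
from edge import *
import pickle
d=pickle.load(open("s0.pkl","rb"));T,S=d["top"],d["side"]
rim=box(-28,28,-52,52,50);foot=box(-38,38,-56,56,10)
und=box(-28,28,-52,52,42);f0=box(-38,38,-56,56,0)
p0=(.4825,-.070,.28)
for nm,s,E in(("top rim",T,rim),("top rim+foot",T,rim+[foot[2],f0[2]]),("side rim",S,rim),("side rim+",S,rim+[und[2],und[1],f0[2],f0[1]])):
    print(nm,*[opt(s,E,(p0[0]+a,p0[1]+b,.27+c))[0].round(4) for a,b,c in((0,0,0),(.002,-.002,.03),(-.002,.002,-.03))])
# guard now
st=monitor.get_state();S6=[viewer.snapshot("side") for _ in range(6)];T6=[viewer.snapshot("top") for _ in range(4)]
Si=np.mean([q["color"] for q in S6],0);Ti=np.mean([q["color"] for q in T6],0)
pickle.dump((S6[0],Si,T6[0],Ti,st),open("s1.pkl","wb"))
c=lambda i,u,v,w,h,k:cv2.resize(i.astype(np.uint8)[v:v+h,u:u+w,::-1],(w*k,h*k),interpolation=cv2.INTER_CUBIC)
cv2.imwrite("pics/hover.png",np.hstack([c(Si,240,140,110,160,4),c(Ti,270,140,85,160,4)])[:600])
E
```

```text
top rim [ 0.4826 -0.069   0.2859] [ 0.4826 -0.069   0.2859] [ 0.4798 -0.0601  0.2898]
top rim+foot [ 0.4812 -0.0693  0.2796] [ 0.4812 -0.0693  0.2796] [ 0.4812 -0.0693  0.2796]
side rim [ 0.4834 -0.07    0.2713] [ 0.4834 -0.07    0.2713] [ 0.4834 -0.07    0.2713]
side rim+ [ 0.4838 -0.0695  0.2852] [ 0.4838 -0.0695  0.2852] [ 0.4838 -0.0695  0.2852]
```

View pics/hover.png

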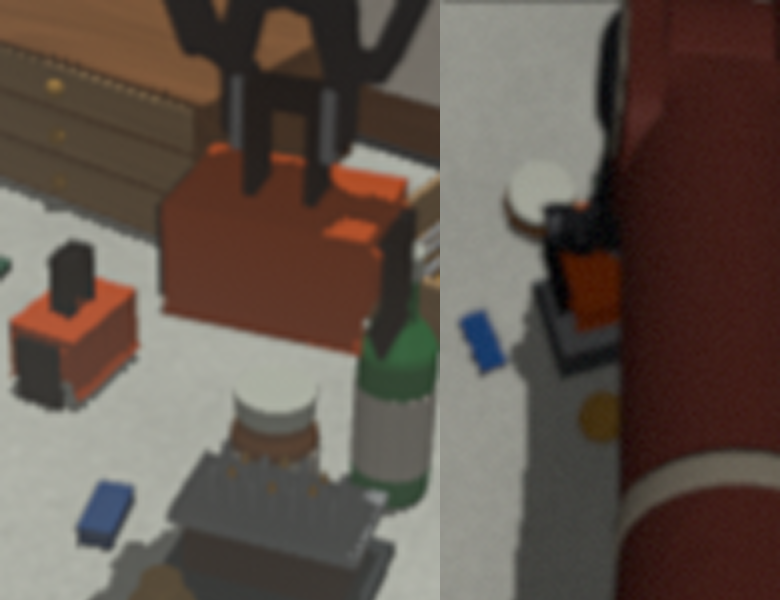

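The hover picture shows the guard level in the gripper, front lip from (165,310) to (355,350), above the rack at (275,500). The bottle is at (395,400) and the jar at (275,420), both clear of the path.

Run:
```python
from edge import *
import pickle
d=pickle.load(open("s0.pkl","rb"));T,S=d["top"],d["side"]
S1,Si,T1,Ti,st=pickle.load(open("s1.pkl","rb"))
top=box(-33.5,33.5,-50,50,43)
lip=[[(-37,-50,-17),(-37,50,-17)]]
ve=[[(-33.5,50,43),(-33.5,50,-6)],[(-33.5,-50,43),(-33.5,-50,0)]]
g0=(.535,.275,.266)
for nm,s,E in(("T0",T,top),("T0 lip",T,top+lip),("S0",S,top),("S0 lip",S,top+lip),("S0 all",S,top+lip+ve)):
    print(nm,*[opt(s,E,(g0[0]+a,g0[1]+a,g0[2]),.146)[0].round(4) for a in(0,.002)])
p=np.array(st["tcp_pos"]);g1=(p[0],p[1],.272)
for nm,E in(("S1 all",top+lip+ve),("S1 some",[top[1],top[2]]+lip+ve)):
    for dz in(.061,.063):
        q=opt(S1,E,g1,p[2]-dz,Si)[0];c,s_=np.cos(.276),np.sin(.276);e=q[:2]-p[:2]
        print(nm,dz,q.round(4),"guard-tcp along guard x,y mm",(1e3*np.array([c*e[0]+s_*e[1],-s_*e[0]+c*e[1]])).round(1))
e=np.array
```

```text
T0 [0.5335 0.2782 0.3059] [0.5335 0.2782 0.3059]
T0 lip [0.5336 0.2784 0.3008] [0.5336 0.2784 0.3008]
S0 [0.5369 0.2775 0.2997] [0.5369 0.2775 0.2997]
S0 lip [0.5377 0.2773 0.3303] [0.5377 0.2773 0.3303]
S0 all [0.5373 0.2768 0.3832] [0.5373 0.2768 0.3831]
S1 all 0.061 [ 0.4843 -0.0674  0.2637] guard-tcp along guard x,y mm [-0.   2.6]
S1 all 0.063 [ 0.4869 -0.0652  0.2687] guard-tcp along guard x,y mm [3.1 4. ]
S1 some 0.061 [ 0.4847 -0.0667  0.2804] guard-tcp along guard x,y mm [0.5 3.1]
S1 some 0.063 [ 0.487  -0.0648  0.2786] guard-tcp along guard x,y mm [3.3 4.3]
```

Run:
```python
from edge import *
import pickle
S1,Si,T1,Ti,st=pickle.load(open("s1.pkl","rb"))
p=np.array(st["tcp_pos"]);yw=.276;z=p[2]-.0629
out=[]
for s,im,(u,v,w,h) in((S1,Si,(272,165,80,70)),(T1,Ti,(285,180,50,70))):
    k=8 if w==50 else 5
    im=np.clip(im*1.7,0,255).astype(np.uint8)[v:v+h,u:u+w,::-1]
    o=cv2.resize(im,(w*k,h*k),interpolation=cv2.INTER_CUBIC)[:350 if k==5 else 560].copy()
    def dr(E,col):
        for q in place(E,(p[0],p[1],yw),z):
            uv=(proj(s,q)-[u,v]+.5)*k
            cv2.line(o,*[tuple(int(x) for x in a.round()) for a in uv],col,1,cv2.LINE_AA)
    dr(box(-33.5,33.5,-50,50,43),(255,255,0));dr([[(-37,-50,-17),(-37,50,-17)]],(0,255,0));dr(box(-12,12,-18,18,97),(255,0,255))
    dr(box(-22,22,-58,58,-27)[1::2],(0,255,255))
    out.append(o)
H=560;cv2.imwrite("pics/ov.png",np.hstack([np.pad(o,((0,H-o.shape[0]),(0,0),(0,0))) for o in out]))
```

```text
(no output)
```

View pics/ov.png

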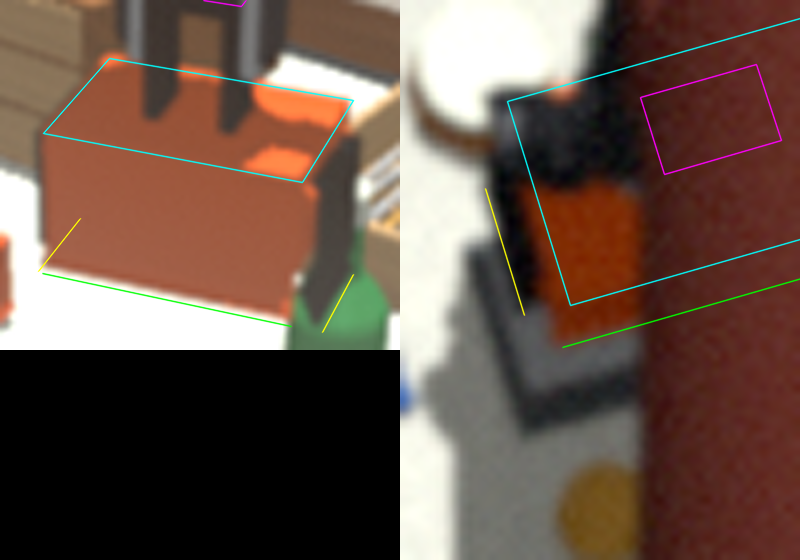

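The overlay shows the model fits in x: the front lip is on the line in both panels. The guard sits about 3 mm towards +y, with its lip corner at (550,343) against the model's (562,347). I correct relative to the rack as seen by the same cameras, then lower to just above the rim.

>>> apply_moves --targets '[2.8,-2.3,0,0,0,-0.005,255,0,0,20,0,0,0,255,0,0,20,0,0,0,255,0,0,20,0,0,0,255,0,0,20,0,0,0,255,0,0,15,0,0,0,255,0,0,9,0,0,0,255,0,0,0,0,0,0,255]'

```text
time_s: 7.35
tcp_pos: [0.4824, -0.0719, 0.1494]
tool_rot: [0.444, -3.107, -0.001]
contact_force: [-0.3, -0.0, -1.4]
finger_gap: 0.0354
grasp_force: 60.3
```

Run:
```python
from edge import *
import pickle
plan(.4817,-.0723,.147,.282)
S=[viewer.snapshot("side") for _ in range(6)];T=[viewer.snapshot("top") for _ in range(4)]
Si=np.mean([q["color"] for q in S],0);Ti=np.mean([q["color"] for q in T],0);st=monitor.get_state()
pickle.dump((S[0],Si,T[0],Ti,st),open("s2.pkl","wb"))
p=np.array(st["tcp_pos"]);z=p[2]-.0629
rk=(.4828,-.0695,.282);out=[]
for s,im,(u,v,w,h),k in((S[0],Si,(265,195,80,80),6),(T[0],Ti,(285,190,40,60),8)):
    o=cv2.resize(np.clip(im*1.7,0,255).astype(np.uint8)[v:v+h,u:u+w,::-1],(w*k,h*k),interpolation=cv2.INTER_CUBIC).copy()
    def dr(E,col,P,z):
        for q in place(E,P,z):
            uv=(proj(s,q)-[u,v]+.5)*k
            cv2.line(o,*[tuple(int(x) for x in a.round()) for a in uv],col,1,cv2.LINE_AA)
    G=(p[0],p[1],.278)
    dr(box(-33.5,33.5,-50,50,43),(255,255,0),G,z);dr([[(-37,-50,-17),(-37,50,-17)]],(0,255,0),G,z)
    dr(box(-28,28,-52,52,50),(255,0,255),rk,0);dr(box(-38,38,-56,56,0)[1:],(0,255,255),rk,0)
    out.append(o)
cv2.imwrite("pics/ov2.png",np.hstack(out))
```

```text
t 7.35 tcp [ 0.4824 -0.0719  0.1494] yaw 0.284 gap 0.0354 grip 60.3 F [-0.3 -0.  -1.4]
shift mm [ 0.8 -0.2  2.4] rotvec tool [ 0.001 -0.002  0.002] dyaw -0.002
q [ 0.12  0.48 -0.03  1.98  0.02  0.69  1.94]
```

View pics/ov2.png

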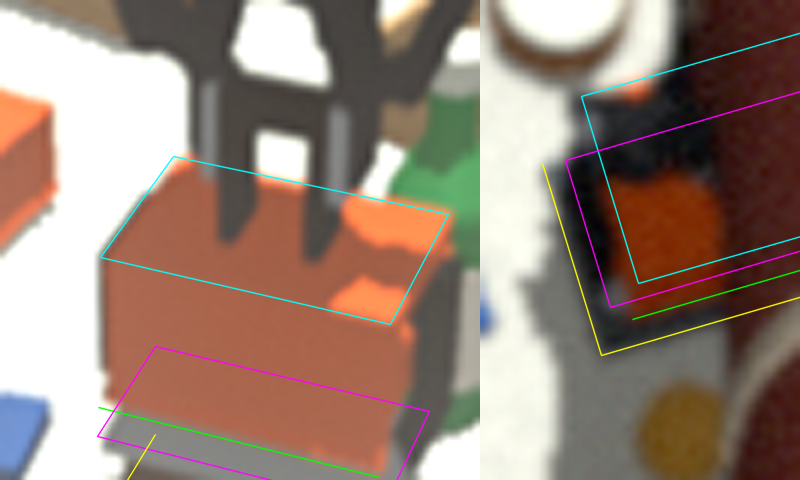

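Run:
```python
from edge import *
import pickle
S,Si,T,Ti,st=pickle.load(open("s2.pkl","rb"));p=np.array(st["tcp_pos"]);yw=.284
d=pickle.load(open("s0.pkl","rb"))
rs=(.4836,-.0697);rt=(.4819,-.0692)   # rack by camera
Es=[[(-37,-48,-17),(-37,48,-17)],[(33.5,-20,43),(33.5,-50,43)],[(-33.5,50,40),(-33.5,50,0)],[(-33.5,-50,40),(-33.5,-50,0)],[(33.5,50,43),(0,50,43)]]
Et=[[(-37,22,-17),(-37,50,-17)],[(33.5,50,43),(33.5,35,43)],[(-20,50,43),(-33.5,50,43)]]
c,s_=np.cos(yw),np.sin(yw);A=np.array([[c,s_],[-s_,c]])
for sig in(1.2,.8):
  Gs,Gt=grad(Si,sig),grad(Ti,sig)
  for dz in(.059,.061,.063,.065):
    for nm,cam,E,G,r in(("S",S,Es,Gs,rs),("T",T,Et,Gt,rt)):
      f=lambda e:score((p[0]+e[0]/1e3,p[1]+e[1]/1e3,yw),cam,E,G,p[2]-dz)
      b=minimize(f,[0,0],method="Nelder-Mead",options=dict(initial_simplex=[[0,0],[3,0],[0,3]]))
      g=p[:2]+b.x/1e3
      print(sig,dz,nm,"g-tcp",(A@b.x).round(1),"g-rack",(A@(g-r)*1e3).round(1),round(b.fun))
```

```text
1.2 0.059 S g-tcp [-4.3 -1.3] g-rack [-5.1 -3.2] -16959
1.2 0.059 T g-tcp [-2.7 -8.2] g-rack [ -2. -11.] -2643
1.2 0.061 S g-tcp [-1.7 -0.2] g-rack [-2.5 -2.1] -16903
1.2 0.061 T g-tcp [-2.3 -8.4] g-rack [ -1.7 -11.3] -2645
1.2 0.063 S g-tcp [0.9 0.9] g-rack [ 0. -1.] -16833
1.2 0.063 T g-tcp [-2.  -8.6] g-rack [ -1.3 -11.5] -2646
1.2 0.065 S g-tcp [3.6 2. ] g-rack [2.7 0.1] -16753
1.2 0.065 T g-tcp [-1.6 -8.9] g-rack [ -1.  -11.7] -2647
0.8 0.059 S g-tcp [-4.1 -1.2] g-rack [-5.  -3.1] -20084
0.8 0.059 T g-tcp [-2.4 -7.3] g-rack [ -1.8 -10.2] -3182
0.8 0.061 S g-tcp [-1.5 -0. ] g-rack [-2.3 -1.9] -20059
0.8 0.061 T g-tcp [-2.1 -7.6] g-rack [ -1.4 -10.4] -3186
0.8 0.063 S g-tcp [1.2 1.1] g-rack [ 0.3 -0.8] -20008
0.8 0.063 T g-tcp [-1.7 -7.8] g-rack [ -1.1 -10.7] -3190
0.8 0.065 S g-tcp [3.7 2.1] g-rack [2.9 0.2] -19937
0.8 0.065 T g-tcp [-1.4 -8. ] g-rack [ -0.8 -10.8] -3193
```

>>> apply_moves --targets '[0,1,0,0,0,0,255,0,0,4,0,0,0,255,0,0,4,0,0,0,255,0,0,3,0,0,0,255,0,0,0,0,0,0,255]'

```text
time_s: 8.35
tcp_pos: [0.4824, -0.0708, 0.1386]
tool_rot: [0.445, -3.108, -0.001]
contact_force: [0.6, 0.2, -1.4]
finger_gap: 0.0351
grasp_force: 60.3
```

>>> apply_moves --targets '[0,0,2,0,0,0,255,0,0,2,0,0,0,255,0,0,0,0,0,0,255]'

```text
time_s: 8.65
tcp_pos: [0.4828, -0.0702, 0.1351]
tool_rot: [0.446, -3.109, -0.001]
contact_force: [-0.6, 1.7, -1.2]
finger_gap: 0.0352
grasp_force: 60.3
```

```bash
cat > f.py <<'E'
from h import *
plan(.4821,-.0710,.1129,.282)
s=monitor.get_state();c,k=np.cos(.282),np.sin(.282);F=s["contact_force"];M=s["ft_torque"]
print("F rack frame",np.round([c*F[0]+k*F[1],-k*F[0]+c*F[1],F[2]],1),"M rack frame",np.round([c*M[0]+k*M[1],-k*M[0]+c*M[1],M[2]],2),"seat over rim mm",round(1e3*(s["tcp_pos"][2]-.0629-.05),1))
E
python3 f.py
```

```text
t 8.65 tcp [ 0.4828 -0.0702  0.1351] yaw 0.285 gap 0.0352 grip 60.3 F [-0.6  1.7 -1.2]
shift mm [ 0.9 -0.6 22.2] rotvec tool [ 0.001 -0.     0.003] dyaw -0.003
q [ 0.12  0.5  -0.03  2.    0.02  0.65  1.93]
F rack frame [-0.1  1.8 -1.2] M rack frame [ 0.37 -0.05  0.03] seat over rim mm 22.2
```

>>> apply_moves --targets '[0,1.5,0,0,0,0,255,0,0,2,0,0,0,255,0,0,1,0,0,0,255,0,0,0,0,0,0,255]'

```text
time_s: 9.05
tcp_pos: [0.4825, -0.0692, 0.1323]
tool_rot: [0.445, -3.11, -0.0]
contact_force: [-1.0, 0.7, -1.2]
finger_gap: 0.0355
grasp_force: 60.4
```

```bash
python3 f.py
```

```text
t 9.05 tcp [ 0.4825 -0.0692  0.1323] yaw 0.285 gap 0.0355 grip 60.4 F [-1.   0.7 -1.2]
shift mm [ 0.9 -1.6 19.4] rotvec tool [ 0.    -0.     0.003] dyaw -0.003
q [ 0.12  0.5  -0.03  2.    0.02  0.64  1.93]
F rack frame [-0.7  1.  -1.2] M rack frame [ 0.24 -0.01  0.03] seat over rim mm 19.4
```

>>> apply_moves --targets '[0,0.5,1,0,0,0,255,0,0,2,0,0,0,255,0,0,0,0,0,0,255,0,0,0,0,0,0,255]'

```text
time_s: 9.45
tcp_pos: [0.4827, -0.069, 0.1294]
tool_rot: [-0.445, 3.109, -0.001]
contact_force: [0.8, -0.1, -0.1]
finger_gap: 0.0356
grasp_force: 60.5
```

```bash
python3 f.py
```

```text
t 9.45 tcp [ 0.4827 -0.069   0.1294] yaw 0.284 gap 0.0356 grip 60.5 F [ 0.8 -0.1 -0.1]
shift mm [ 1.2 -1.7 16.5] rotvec tool [-0.     0.001  0.002] dyaw -0.002
q [ 0.12  0.51 -0.03  2.    0.02  0.63  1.93]
F rack frame [ 0.8 -0.3 -0.1] M rack frame [ 0.01 -0.16  0.1 ] seat over rim mm 16.5
```

>>> apply_moves --targets '[0,0,1.5,0,0,0,255,0,0,1.5,0,0,0,255,0,0,0,0,0,0,255,0,0,0,0,0,0,255]'

```text
time_s: 9.85
tcp_pos: [0.4826, -0.0689, 0.1263]
tool_rot: [-0.445, 3.109, -0.0]
contact_force: [0.8, 0.7, 1.0]
finger_gap: 0.0352
grasp_force: 60.6
```

```bash
python3 f.py
```

```text
t 9.85 tcp [ 0.4826 -0.0689  0.1263] yaw 0.284 gap 0.0352 grip 60.6 F [0.8 0.7 1. ]
shift mm [ 1.1 -1.9 13.4] rotvec tool [-0.     0.     0.002] dyaw -0.002
q [ 0.12  0.51 -0.03  2.01  0.02  0.62  1.93]
F rack frame [0.9 0.4 1. ] M rack frame [-0.03 -0.18  0.08] seat over rim mm 13.4
```

>>> apply_moves --targets '[-0.5,0,1.5,0,0,0,255,0,0,1.5,0,0,0,255,0,0,1,0,0,0,255,0,0,0,0,0,0,255,0,0,0,0,0,0,255]'

```text
time_s: 10.35
tcp_pos: [0.4825, -0.0688, 0.1218]
tool_rot: [0.445, -3.109, -0.0]
contact_force: [1.1, 0.1, -1.7]
finger_gap: 0.0353
grasp_force: 60.2
```

```bash
python3 f.py
```

```text
t 10.35 tcp [ 0.4825 -0.0688  0.1218] yaw 0.284 gap 0.0353 grip 60.2 F [ 1.1  0.1 -1.7]
shift mm [ 1.  -2.1  8.9] rotvec tool [ 0.    -0.001  0.002] dyaw -0.002
q [ 0.12  0.52 -0.03  2.01  0.02  0.61  1.93]
F rack frame [ 1.1 -0.2 -1.7] M rack frame [-0.09 -0.19  0.1 ] seat over rim mm 8.9
```

>>> apply_moves --targets '[0,0,1.5,0,0,0,255,0,0,1.5,0,0,0,255,0,0,1.5,0,0,0,255,0,0,0,0,0,0,255,0,0,0,0,0,0,255]'

```text
time_s: 10.85
tcp_pos: [0.4826, -0.0687, 0.1175]
tool_rot: [0.445, -3.109, -0.0]
contact_force: [0.9, -0.1, -3.1]
finger_gap: 0.0356
grasp_force: 60.2
```

```bash
python3 f.py
```

```text
t 10.85 tcp [ 0.4826 -0.0687  0.1175] yaw 0.284 gap 0.0356 grip 60.2 F [ 0.9 -0.1 -3.1]
shift mm [ 1.1 -2.   4.6] rotvec tool [ 0.    -0.001  0.002] dyaw -0.002
q [ 0.12  0.53 -0.03  2.01  0.02  0.6   1.93]
F rack frame [ 0.8 -0.4 -3.1] M rack frame [-0.05 -0.02  0.1 ] seat over rim mm 4.6
```

>>> apply_moves --targets '[0,0,1.5,0,0,0,255,0,0,1.5,0,0,0,255,0,0,1,0,0,0,255,0,0,0,0,0,0,255,0,0,0,0,0,0,255]'

```text
time_s: 11.35
tcp_pos: [0.4827, -0.0687, 0.1138]
tool_rot: [0.445, -3.11, -0.0]
contact_force: [-0.4, -0.2, -0.9]
finger_gap: 0.0355
grasp_force: 61.4
```

```bash
python3 f.py
```

```text
t 11.35 tcp [ 0.4827 -0.0687  0.1138] yaw 0.284 gap 0.0355 grip 61.4 F [-0.4 -0.2 -0.9]
shift mm [ 1.3 -2.1  0.9] rotvec tool [ 0.    -0.     0.002] dyaw -0.002
q [ 0.12  0.53 -0.03  2.02  0.02  0.59  1.93]
F rack frame [-0.4 -0.1 -0.9] M rack frame [-0.01  0.01 -0.01] seat over rim mm 0.9
```

>>> apply_moves --targets '[0,0,1,0,0,0,255,0,0,1,0,0,0,255,0,0,0,0,0,0,255,0,0,0,0,0,0,255]'

```text
time_s: 11.75
tcp_pos: [0.483, -0.0688, 0.113]
tool_rot: [-0.445, 3.109, -0.0]
contact_force: [-2.4, -0.5, 6.8]
finger_gap: 0.0354
grasp_force: 62.2
```

```bash
python3 f.py
```

```text
t 11.75 tcp [ 0.483  -0.0688  0.113 ] yaw 0.284 gap 0.0354 grip 62.2 F [-2.4 -0.5  6.8]
shift mm [ 1.5 -1.9  0.1] rotvec tool [-0.     0.001  0.002] dyaw -0.002
q [ 0.12  0.54 -0.03  2.02  0.02  0.59  1.93]
F rack frame [-2.4  0.2  6.8] M rack frame [0.48 0.44 0.1 ] seat over rim mm 0.1
```

>>> apply_moves --targets '[0,0,1,0,0,0,255,0,0,1,0,0,0,255,0,0,0,0,0,0,255,0,0,0,0,0,0,255]'

```text
time_s: 12.15
tcp_pos: [0.4835, -0.069, 0.1127]
tool_rot: [-0.445, 3.108, -0.001]
contact_force: [-3.8, -0.7, 19.6]
finger_gap: 0.0353
grasp_force: 62.8
```

```bash
python3 f.py
```

```text
t 12.15 tcp [ 0.4835 -0.069   0.1127] yaw 0.284 gap 0.0353 grip 62.8 F [-3.8 -0.7 19.6]
shift mm [ 1.9 -1.5 -0.2] rotvec tool [-0.001  0.002  0.002] dyaw -0.002
q [ 0.12  0.54 -0.03  2.02  0.02  0.59  1.93]
F rack frame [-3.8  0.4 19.6] M rack frame [0.96 1.04 0.21] seat over rim mm -0.2
```

>>> apply_moves --targets '[0,0,-1.5,0,0,0,255,0,0,-1,0,0,0,255,0,0,0,0,0,0,120,0,0,0,0,0,0,0,0,0,0,0,0,0,0,0,0,0,0,0,0,0,0,0,0,0,0,0,0]'

```text
time_s: 12.85
tcp_pos: [0.4828, -0.0687, 0.1121]
tool_rot: [0.445, -3.11, -0.0]
contact_force: [0.2, -0.1, 0.3]
finger_gap: 0.0857
grasp_force: 0.0
```

```bash
python3 f.py
```

```text
t 12.85 tcp [ 0.4828 -0.0687  0.1121] yaw 0.284 gap 0.0857 grip 0.0 F [ 0.2 -0.1  0.3]
shift mm [ 1.3 -2.  -0.8] rotvec tool [ 0.    -0.     0.002] dyaw -0.002
q [ 0.11  0.54 -0.03  2.02  0.02  0.59  1.93]
F rack frame [ 0.2 -0.1  0.3] M rack frame [0.04 0.03 0.  ] seat over rim mm -0.8
```

Released. I retreat straight up, then move aside to see.

>>> apply_moves --targets '[0,0,-15,0,0,0,0,0,0,-30,0,0,0,0,0,0,-40,0,0,0,0,0,0,-40,0,0,0,0,0,0,-40,0,0,0,0,0,0,-30,0,0,0,0,0,0,0,0,0,0,0]'

```text
time_s: 13.55
tcp_pos: [0.4853, -0.069, 0.3118]
tool_rot: [-0.443, 3.1, -0.004]
contact_force: [0.0, -0.6, -0.0]
finger_gap: 0.0853
grasp_force: 0.0
```

>>> apply_moves --targets '[0,40,0,0,0,0,0,0,40,0,0,0,0,0,0,40,0,0,0,0,0,0,40,0,0,0,0,0,0,40,0,0,0,0,0,0,40,0,0,0,0,0,0,0,0,0,0,0,0]'

```text
time_s: 14.25
tcp_pos: [0.4126, 0.1677, 0.3065]
tool_rot: [0.463, -3.105, -0.005]
contact_force: [0.2, -0.2, 0.6]
finger_gap: 0.0851
grasp_force: 0.0
```

Run:
```python
from edge import *
S=[viewer.snapshot("side") for _ in range(6)];T=[viewer.snapshot("top") for _ in range(3)]
Si=np.mean([q["color"] for q in S],0);Ti=np.mean([q["color"] for q in T],0);st=monitor.get_state();print(st["time_s"],st["tcp_pos"])
out=[]
for im,(u,v,w,h) in((Si,(265,210,80,100)),(Ti,(275,170,80,100))):
    out.append(cv2.resize(np.clip(im*1.5,0,255).astype(np.uint8)[v:v+h,u:u+w,::-1],(w*5,h*5),interpolation=cv2.INTER_CUBIC))
cv2.imwrite("pics/end.png",np.hstack(out))
top=box(-33.5,33.5,-50,50,43)
for n,s,i in(("S",S[0],Si),("T",T[0],Ti)):
  for z in (.048,.050,.054): print(n,z,[x for x in opt(s,top,(.483,-.069,.283),z,i)])
```

```text
14.7 [0.41582186 0.16066086 0.30721442]
S 0.048 [array([ 0.48587371, -0.06716064,  0.26959541]), np.float64(-28999.87392039495)]
S 0.05 [array([ 0.48371538, -0.06857508,  0.27141414]), np.float64(-29328.693289614257)]
S 0.054 [array([ 0.47936663, -0.07160004,  0.26796512]), np.float64(-29906.08967064794)]
T 0.048 [array([ 0.48094664, -0.06848066,  0.27352119]), np.float64(-32106.06563728234)]
T 0.05 [array([ 0.48060553, -0.06826895,  0.27367125]), np.float64(-32181.185611196088)]
T 0.054 [array([ 0.47991401, -0.06798502,  0.27352674]), np.float64(-32307.816097810883)]
```

View pics/end.png

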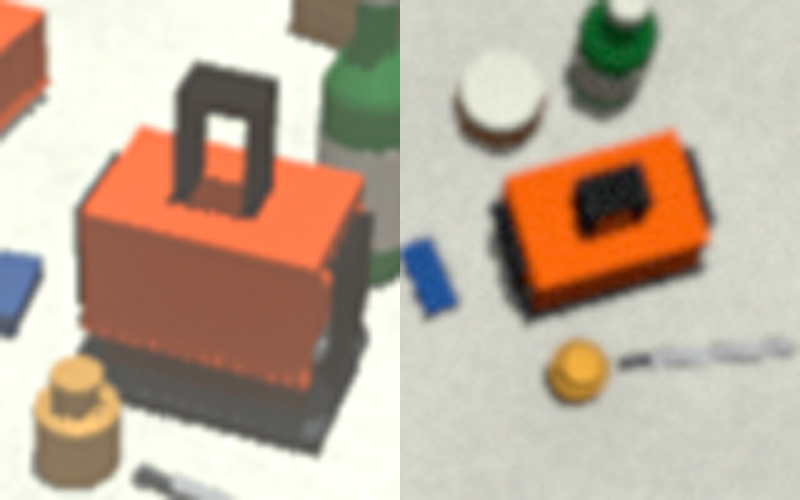

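The guard sits level on the rim, handle at (225,140) in the side panel, with both clip arms lying straight down against the ends. The bottle, jar, eraser, weight and chisel are where they were. I hand in.

```bash
python3 -c "
from h import *
print(arm.finish_job())"
```

```text
the job is handed in; nothing more can be done
None
```

The guard is off the hook, fully home on the rack's steel rim and released; the job was handed in at about 15 s. Both clip arms look shut in the last picture, but I did not pull up to test them.

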